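# Balance a battery module on the domed stand

## Robot

A 6-joint arm with a two-finger parallel gripper is mounted at the origin on the work surface. World frame = base frame: x ahead of the robot, y to its left, z up, the work surface at z = 0. Lengths are in m, angles in degrees, forces in N, time in s.
With the tool pointing down it reaches from about 0.275 to 0.725 m from the base axis. Payload 15.9 kg.
Tool frame: the origin (TCP) lies midway between the tips of the shut fingers; the grasp point (between the pads) lies 19 mm behind it (grip_point_offset is the distance from the TCP to the grasp point, in m); z points along the fingers, y is the line along which they close (so a half turn about z gives the same grasp; the last joint's range is limited). The gripper opens to 85 mm and grips with 20 to 120 N. Pads are 22 mm wide; open, the fingers measure 114 mm over their backs; the gripper's body (76 mm by 85 mm) begins 54 mm behind the grasp point. The pads swing forward as they close: fully open they stand 13 mm farther back than shut.
Start: joints at [-71.391, 12.198, -1.971, 75.831, 0, 90], TCP at [0.16, -0.474, 0.231] pointing down, gripper open.
Joint ranges: [-170.91, 170.91], [-42.67, 98.43], [-65.05, 77.54], [-120.47, 116.71], [-90, 82.35], [-180, 180]. Speed limits (degrees/s): [108.29, 108.29, 136.94, 147.25, 180, 180].

## Interface

Orientations are given as [roll, pitch, yaw] about the fixed x, y, z axes, in that order (R = Rz(yaw) Ry(pitch) Rx(roll)).
In Python, from rig import * gives the robot as it stands.
- The arm moves only by the tool send_rows, never from a script. Its argument "commands" is a list of rows, each an object with "fingers": the finger opening in mm, from 0 to 85.4; "dp": the shift along the tool's x, y, z in units of 50 mm (1.0 is 50 mm), a list of three; "rot": the turn, a rotation vector about the tool's x, y, z in rad, a list of three. A call has 1 to 20 rows; each row is the pose to reach, as a shift and turn from the pose commanded when the call began, along the tool's axes at that moment; what a row does not reach only later rows make up. A row lasts 1/10 s, in which the tool goes at most 50 mm and 8.59 degrees, less where a joint would pass 70% of its speed; a pose out of reach is approached as far as the arm can. A call with a gripper value outside its range is refused whole. The fingers move at their own pace and stop on an object; "squeeze" is the grip in N (left out, the last holds). Time passes only in rows, so rows that repeat a pose let the fingers close. It gives the time, the measured TCP pose, the force, the opening and the grip force at its end, in the units of the state.
- get_obs(): the state, without advancing time (a new reading comes with each control period).
- camera(name): name is "side" or "top" or "wrist"; returns a dict with "pixels" (480x640x3 uint8, red, green, blue), "range_z" (480x640 float32, m along the optical axis (not along the pixel's ray), 0 where there is no reading), "mtx" (3x3 intrinsics, pixels), "k1" (the pictures are not rectified: a ray, as slopes to the right and down, at radius r is drawn at 1 + k1 r^2 times it, then the intrinsics apply), "extrinsics" (4x4, takes a point from camera to world coordinates). Camera axes: x right, y up, looking along -z (the intrinsics and any distortion apply to the point x, -y, -z); pixel columns grow to the right and rows downward; lengths in m; the calibration is good to about 2 mm. A picture is of the moment at which its call begins.
- finish_job(): hands the job in; it is judged then, once.
The state is a dict: "clock": time; "joint_positions": joint angles; "dq": joint speeds; "joint_torque": joint torques, N m; "ee_pos": TCP position; "eef_rot": TCP orientation; "wrist_force": force on the tool from outside, world axes, zero at the start; "moment": the same for the moment, N m; "grip_width": opening from 0.0 (shut) to 1.0 (fully open); "grip_force": force on a finger pad.
Only numpy, scipy, OpenCV 4.12 (cv2) and the standard library are available. Lean on these libraries where they do the work, as an engineer would, in place of code of your own. Each camera call takes 0.05 s, during which the arm holds its last target. There are 200 camera calls.

## Task

Find the balance point of the sealed battery module: its cells may sit well off-centre inside, nobody knows where. Leave it lying flat on top of the domed stand, paper patch up, let go, balanced level and still, with nothing else holding it up; leave the tin, the circuit boards and the syringe where they are.

Things in the scene. Friction and masses are not known exactly. Their poses are not given: they have to be found in the camera images.
- module: the sealed battery module: a plain aluminium box 150 x 50 x 24 mm (its x long, y wide, z high), black band at each end, pale paper patch on top, flat black connector plate 26 x 12 mm on its +x end. It starts lying on the bench, paper patch up. Origin at the centre of its underside. Weight 0.47 to 0.55 kg
- module_center (a point): the module's geometric centre, 12 mm above its underside. The cells are fixed inside at an unknown place along the length: the centre of mass lies on the module's x axis through this point, up to 39 mm from it towards either end, different each time
- dome: the domed stand: a grey half ball of radius 70 mm on a flat steel flange 156 mm across and 6 mm high, fixed to the bench. Origin at the centre of its underside, z up. The module can balance on it: with its centre of mass a distance e beside the dome's top it settles tilted by about e / 58 mm (rad); beyond about 16 mm it slides off
- dome_top (a point): the topmost point of the dome, 70 mm above the bench
- tin: bystander: round steel tin of brass wool, 60 mm across, 46 mm high, loose on the bench. Origin at the centre of its underside
- boards: bystander: stack of three green circuit boards, 70 x 120 mm, 19 mm high, loose. Origin at the centre of its underside
- syringe: bystander: flux syringe lying on the bench, 145 mm long along its x, 34 mm wide at the flange, 21 mm high, loose. Origin on the bench under its middle
Not all that is in view belongs to the job. Leave any brown or orange look-alike of the module alone.

How it is judged (in metres and radians):
On the way:
1. the module is lifted clear of the bench, above the dome's height (height (world z) of module above 0.075 m), for 0.2 s.
At the end, for the whole second after the job is handed in: the module rests on the dome alone, released, flat side down with its top facing up, level within 0.09 rad (5 degrees), still (under 0.02 m/s and 0.15 rad/s), its underside's centre within 55 mm sideways and 6 mm in height of the dome's top; tin, boards and syringe within 20 mm of their starts (angle between module's own z axis and vertical below 0.09 rad and contact force between module and dome above 2.5 N and horizontal distance between module and dome_top below 0.055 m and z of module in the frame of dome_top between -0.006 and 0.006 m and linear speed of module below 0.02 m/s and angular speed of module below 0.15 rad/s); the robot touches nothing.
It fails at once if the tin is moved by more than 20 mm (distance of tin from where it was at the start of the episode above 0.02 m).
It fails at once if the circuit boards are moved by more than 20 mm (distance of boards from where it was at the start of the episode above 0.02 m).
It fails at once if the syringe is moved by more than 20 mm (distance of syringe from where it was at the start of the episode above 0.02 m).
It also fails if it takes over 64 s, if anything falls off the work surface, if the arm or the gripper's body presses on something with over 40 N, if the wrist force passes 120 N, or if a joint passes its speed limit or range.

## Working session

There is one attempt and no reset: what is moved stays moved. The work goes in short steps, Python scripts to look and compute and a tool call to move; the robot and the scene stay as the last step left them, time stands still between calls to the robot, and variables do not carry over. Pictures are saved under pics/ and viewed, at most 10 in all, crops included, and the job is handed in when it is done.

Besides the shell and the picture viewer there is one more tool, called after "Call:" in YAML: its name, and indented under it one key for each argument. send_rows: Moves the arm, as the interface text tells. Its arguments: {"type":"object","properties":{"commands":{"type":"array","items":{"type":"object","properties":{"fingers":{"type":"number"},"dp":{"type":"array","items":{"type":"number"}},"rot":{"type":"array","items":{"type":"number"}}}}},"squeeze":{"type":"number"}},"required":["commands"]}

```bash
mkdir -p pics; ls
cat > h.py <<'E'
from rig import *
import numpy as np, cv2
def save(c,n): cv2.imwrite(f'pics/{n}.png',c['pixels'][:,:,::-1])
def world(c):
    """per-pixel world points from depth"""
    K=np.array(c['mtx'],float);H,W=c['range_z'].shape
    u,v=np.meshgrid(np.arange(W),np.arange(H))
    p=cv2.undistortPoints(np.stack([u,v],-1).reshape(-1,1,2).astype(float),K,np.array([c['k1'],0,0,0.])).reshape(H,W,2)
    z=c['range_z'];P=np.stack([p[...,0]*z,-p[...,1]*z,-z,np.ones_like(z)],-1)
    return (P@np.array(c['extrinsics']).T)[...,:3]
E
python3 - <<'E'
from h import *
t=camera('top');s=camera('side')
for c,n in((t,'top0'),(s,'side0')):
    save(c,n);np.savez(''+n,**c)
    print(c['mtx'],c['k1'],c['extrinsics'])
print(get_obs())
E
```

```text
pics
[[461.94156472   0.         318.78086762]
 [  0.         461.94156472 234.27005884]
 [  0.           0.           1.        ]] -0.026617733558135515 [[-1.72738994e-04  9.91792414e-01 -1.27858432e-01  5.20178556e-01]
 [-9.99978115e-01  6.74293723e-04  6.58145577e-03 -1.93574673e-02]
 [ 6.61365204e-03  1.27856770e-01  9.91770591e-01  8.98908653e-01]
 [ 0.00000000e+00  0.00000000e+00  0.00000000e+00  1.00000000e+00]]
[[496.62411445   0.         319.00063533]
 [  0.         496.62411445 242.9068431 ]
 [  0.           0.           1.        ]] 0.008638657026654896 [[-0.99318242  0.06645781 -0.0957708   0.49421295]
 [-0.11655716 -0.55371775  0.82450657  0.89795786]
 [ 0.00176491  0.8300482   0.55768887  0.71035607]
 [ 0.          0.          0.          1.        ]]
{'clock': 0.1, 'joint_positions': array([-7.13925765e+01,  1.22216836e+01, -2.00408926e+00,  7.58300911e+01,
        8.70550479e-04,  9.00004453e+01]), 'dq': array([ 0.05013189, -0.052475  ,  0.05325983, -0.02658234,  0.04145596,
       -0.01858439]), 'joint_torque': array([ 5.80723266e-03, -6.87242460e+01,  4.87810600e+01,  1.20314781e-02,
        3.63300605e-04,  2.67946569e-05]), 'ee_pos': array([ 0.15945165, -0.47358298,  0.23087211]), 'eef_rot': array([-1.79944136e+02, -8.70115897e-04,  1.86069773e+01]), 'wrist_force': array([-0.55470549, -0.1351875 , -0.42997592]), 'moment': array([0.01721997, 0.00207707, 0.01711344]), 'grip_force': 0.0, 'grip_width': 0.9997737299589307}
```

View pics/top0.png

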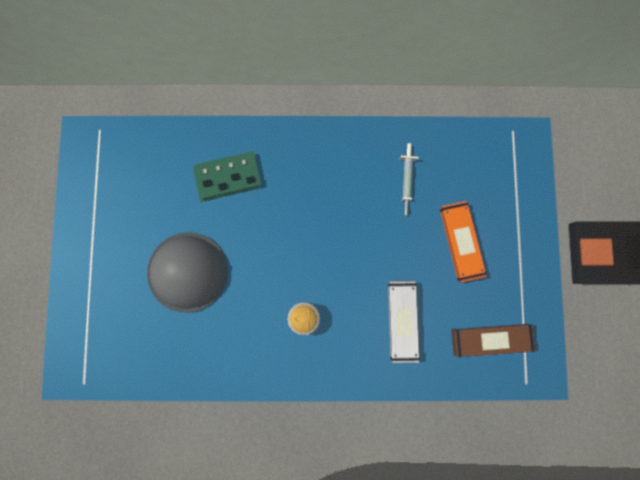

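View pics/side0.png

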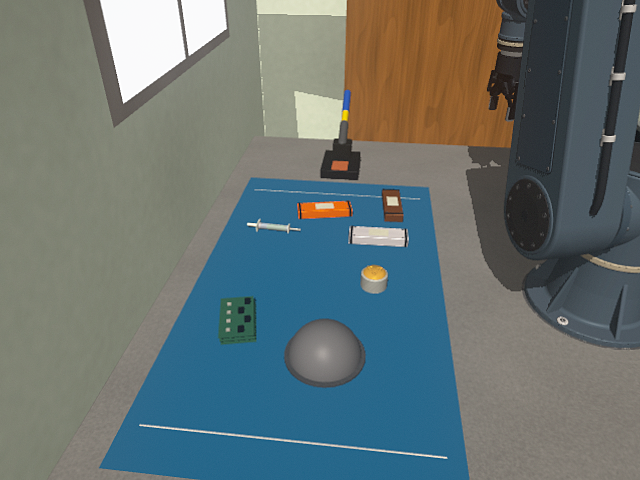

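The top view shows three module-like boxes: silver at (404,321), orange at (464,241) and brown at (494,340). The silver one matches the description. The dome is at (188,272), the tin at (303,319), the boards at (228,176) and the syringe at (408,178). Next I'll check the silver box in a close crop and measure it.

Run:
```python
from h import *
c=dict(np.load('top0.npz'));P=world(c);im=c['pixels']
cv2.imwrite('pics/crop.png',cv2.resize(im[265:380,370:550,::-1],None,fx=4,fy=4,interpolation=cv2.INTER_CUBIC))
h=P[...,2]
r=P[300:345,392:416];print('module top z',np.median(r[...,2]))
m=np.zeros(h.shape,np.uint8);m[275:370,380:428]=(h[275:370,380:428]>0.015)
q=P[m>0];rc=cv2.minAreaRect((q[:,:2]*1000).astype(np.float32));print(rc,cv2.boxPoints(rc))
# dome sphere fit
ys,xs=np.where(h[230:315,145:232]>0.02);q=P[230:315,145:232][ys,xs]
A=np.c_[2*q,np.ones(len(q))];s=np.linalg.lstsq(A,(q**2).sum(1),rcond=None)[0]
print('dome',s[:3],np.sqrt(s[3]+s[:3]@s[:3]),q[:,2].max())
print('bench',P[250,330],'tin',P[319,303])
c=dict(np.load('side0.npz'));P=world(c);h=P[...,2]
q=P[(h>0.03)&(h<.08)&(P[...,1]>.1)&(P[...,1]<.4)&(P[...,0]>.3)&(P[...,0]<.55)]
A=np.c_[2*q,np.ones(len(q))];s=np.linalg.lstsq(A,(q**2).sum(1),rcond=None)[0];print('dome side',s[:3],np.sqrt(s[3]+s[:3]@s[:3]))
q=P[220:255,340:415].reshape(-1,3);q=q[q[:,2]>.015];rc=cv2.minAreaRect((q[:,:2]*1000).astype(np.float32));print(rc,np.median(q[:,2]))
```

```text
module top z 0.023698056777568477
((468.8822326660156, -115.09797668457031), (148.66055297851562, 189.51571655273438), 1.078683853149414) [[ 392.78125   -21.756214]
 [ 396.349    -211.23836 ]
 [ 544.9832   -208.43974 ]
 [ 541.41547   -18.957596]]
dome [0.54687396 0.15710395 0.47441241] 0.4317635732239362 0.8989086533920475
bench [ 0.60532266 -0.04731512 -0.00245344] tin [0.47465953 0.00371896 0.04640568]
dome side [0.55889786 0.23044711 0.00342415] 0.06730020838593731
((443.24346923828125, 340.25518798828125), (151.24293518066406, 1109.7955322265625), 2.5385966300964355) 0.02461660994317688
```

View pics/crop.png

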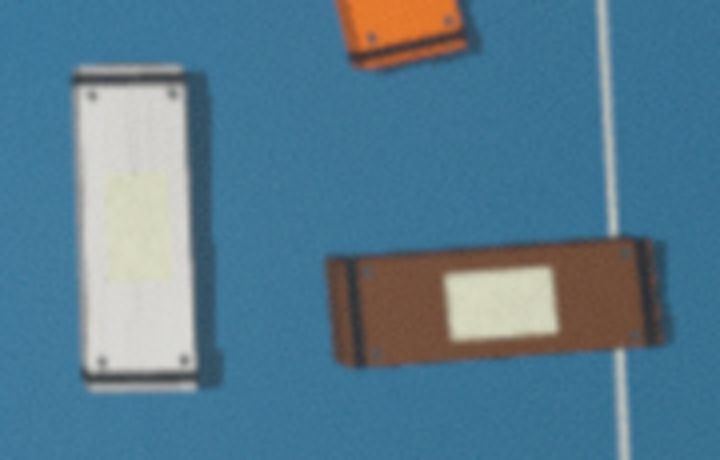

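The crop confirms a bare aluminium box with black end bands and a pale patch, centred near (135,228) in the crop. The depth fits were polluted by pixels with no reading, so I'll filter those out and redo them.

Run:
```python
from h import *
def rect(q): 
    rc=cv2.minAreaRect((q[:,:2]*1000).astype(np.float32));return rc
for n in('top0','side0'):
    c=dict(np.load(n+'.npz'));P=world(c);h=P[...,2];ok=(c['range_z']>0)
    box=(P[...,0]>.3)&(P[...,0]<.6)&(P[...,1]>-.23)&(P[...,1]<-.08)&ok&(h>.016)&(h<.034)
    if n=='top0': box[:, :380]=0; box[:,428:]=0
    m=cv2.morphologyEx(box.astype(np.uint8),cv2.MORPH_OPEN,np.ones((3,3)))
    k,l,st,ce=cv2.connectedComponentsWithStats(m)
    for i in range(1,k):
        if st[i,4]>150:
            q=P[l==i];print(n,ce[i],st[i,4],rect(q),np.median(q[:,2]))
    d=ok&(h>.025)&(h<.08)&(P[...,1]>.1)&(P[...,1]<.4)&(P[...,0]>.3)&(P[...,0]<.6)
    if n=='top0': d[:230]=0
    else: d[:,:270]=0
    q=P[d]
    for _ in range(3):
        A=np.c_[2*q,np.ones(len(q))];s=np.linalg.lstsq(A,(q**2).sum(1),rcond=None)[0];R=np.sqrt(s[3]+s[:3]@s[:3])
        q=q[abs(np.linalg.norm(q-s[:3],axis=1)-R)<.004]
    print(' dome',len(q),s[:3],R,q[:,2].max())
```

```text
top0 [403.40304709 321.56232687] 2166 ((470.1842956542969, -184.25022888183594), (148.66055297851562, 51.18670654296875), 1.078683853149414) 0.023597682553672394
 dome 3213 [0.56149005 0.22995083 0.00132868] 0.06845405705091911 0.07302234831263887
side0 [378.32942708 233.16666667] 768 ((466.7654113769531, -184.1369171142578), (151.24307250976562, 57.43675994873047), 0.38763293623924255) 0.024689881754614618
 dome 2621 [0.56083342 0.22985923 0.00153594] 0.0696957603574317 0.07237733209608321
```

Call:
send_rows:
  commands:
    - {"fingers": 65,"dp": [1,-0.45,0],"rot": [0,0,0.1]}
    - {"fingers": 65,"dp": [2,-0.9,0],"rot": [0,0,0.2]}
    - {"fingers": 65,"dp": [7.72,-3.52,0],"rot": [0,0,0.304]}
    - {"fingers": 65,"dp": [7.72,-3.52,0],"rot": [0,0,0.304]}
    - {"fingers": 65,"dp": [7.72,-3.52,0],"rot": [0,0,0.304]}
    - {"fingers": 65,"dp": [7.72,-3.52,0],"rot": [0,0,0.304]}
    - {"fingers": 65,"dp": [7.72,-3.52,0],"rot": [0,0,0.304]}
    - {"fingers": 65,"dp": [7.72,-3.52,0],"rot": [0,0,0.304]}
    - {"fingers": 65,"dp": [7.72,-3.52,0],"rot": [0,0,0.304]}
    - {"fingers": 65,"dp": [7.72,-3.52,0],"rot": [0,0,0.304]}
    - {"fingers": 65,"dp": [7.72,-3.52,3.0],"rot": [0,0,0.304]}
    - {"fingers": 65,"dp": [7.72,-3.52,3.0],"rot": [0,0,0.304]}
    - {"fingers": 65,"dp": [7.72,-3.52,3.0],"rot": [0,0,0.304]}
    - {"fingers": 65,"dp": [7.72,-3.52,3.0],"rot": [0,0,0.304]}
    - {"fingers": 65,"dp": [7.72,-3.52,3.0],"rot": [0,0,0.304]}
  squeeze: 100

```text
clock: 1.6
ee_pos: [0.4687, -0.1842, 0.0823]
eef_rot: [-180.0, 0.1, 1.2]
wrist_force: [0.3, -0.0, 0.3]
grip_width: 0.76
grip_force: 0.0
```

Run:
```python
from h import *
c=camera('wrist');save(c,'w1');np.savez('w1',**c);P=world(c);o=get_obs();print(o)
m=((c['range_z']>0)&(P[...,2]>.018)&(P[...,2]<.03)).astype(np.uint8)
k,l,st,ce=cv2.connectedComponentsWithStats(m)
for i in range(1,k):
    if st[i,4]>1500: print(ce[i],st[i],cv2.minAreaRect((P[l==i][:,:2]*1000).astype(np.float32)),np.median(P[l==i][:,2]))
```

```text
{'clock': 1.65, 'joint_positions': array([-2.14401833e+01,  1.71306012e+01, -1.75486586e+01,  5.52163246e+01,
       -1.28791242e-03,  1.57395517e+02]), 'dq': array([ 0.10660818, -0.83838804,  1.29153859, -0.2758298 ,  0.00549259,
        0.07425284]), 'joint_torque': array([-5.35207044e-02, -6.80889559e+01,  4.09229779e+01, -1.96656380e-01,
       -3.52903007e-03, -1.02290520e-02]), 'ee_pos': array([ 0.47000058, -0.18457919,  0.08353394]), 'eef_rot': array([ 1.79958677e+02, -9.58993307e-02,  1.16433299e+00]), 'wrist_force': array([ 0.17799804, -0.4203518 , -0.00553913]), 'moment': array([ 0.00952063, -0.03093558,  0.02278552]), 'grip_force': 0.0, 'grip_width': 0.7602999179417962}
[598.0009876   55.75331943] [ 556    0   84  119 9113] ((571.3019409179688, -305.9522399902344), (51.22970962524414, 36.638267517089844), 12.324445724487305) 0.023313931887822686
[321.35784536 241.39930398] [  268   108   109   275 26436] ((470.98797607421875, -184.12347412109375), (150.58665466308594, 50.29753112792969), 1.0183651447296143) 0.023457731286763664
[564.72391304 328.64178744] [  487   283   153    92 12420] ((432.58001708984375, -320.6734924316406), (51.70059585571289, 83.9946060180664), 4.231013298034668) 0.023409499028969938
```

View pics/w1.png

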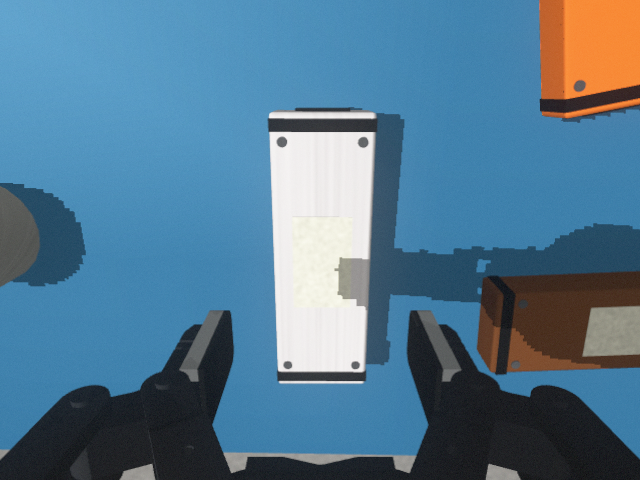

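The wrist view shows the module centred at (321,241) between the open fingers, with the connector plate at the far (+x) end at (328,109). The position agrees within 2 mm, so I'm descending.

Call:
send_rows:
  commands:
    - {"fingers": 65,"dp": [0.02,0,0.8],"rot": [0,0,0]}
    - {"fingers": 65,"dp": [0.02,0,1.3],"rot": [0,0,0]}
    - {"fingers": 65,"dp": [0.02,0,1.55],"rot": [0,0,0]}
    - {"fingers": 65,"dp": [0.02,0,1.58],"rot": [0,0,0]}
    - {"fingers": 65,"dp": [0.02,0,1.58],"rot": [0,0,0]}
    - {"fingers": 65,"dp": [0.02,0,1.58],"rot": [0,0,0]}

```text
clock: 2.25
ee_pos: [0.4714, -0.1843, 0.004]
eef_rot: [179.9, -0.1, 1.2]
wrist_force: [-0.5, -1.0, 0.9]
grip_width: 0.764
grip_force: 0.0
```

Call:
send_rows:
  commands:
    - {"fingers": 65,"dp": [0,0,0.1],"rot": [0,0,0]}
    - {"fingers": 65,"dp": [0,0,0.1],"rot": [0,0,0]}
    - {"fingers": 40,"dp": [0,0,0.1],"rot": [0,0,0]}
    - {"fingers": 40,"dp": [0,0,0.1],"rot": [0,0,0]}
    - {"fingers": 40,"dp": [0,0,0.1],"rot": [0,0,0]}
    - {"fingers": 40,"dp": [0,0,0.1],"rot": [0,0,0]}
    - {"fingers": 40,"dp": [0,0,0.1],"rot": [0,0,0]}
    - {"fingers": 40,"dp": [0,0,0.1],"rot": [0,0,0]}
  squeeze: 100

```text
clock: 3.05
ee_pos: [0.4703, -0.1839, -0.0021]
eef_rot: [180.0, -0.0, 1.2]
wrist_force: [-3.6, 1.7, 13.1]
grip_width: 0.564
grip_force: 105.1
```

```bash
python3 -c "
from h import *
o=get_obs();print(o['wrist_force'],o['moment'],o['ee_pos'],o['grip_width'],o['grip_force'])"
```

```text
[-3.55365338  1.71436611 13.06377048] [0.21011797 0.79530158 0.01395155] [ 0.470315   -0.18393084 -0.00205613] 0.5640996743832078 105.11525988578796
```

Call:
send_rows:
  commands:
    - {"fingers": 40,"dp": [0,0,-0.1],"rot": [0,0,0]}
    - {"fingers": 40,"dp": [0,0,-0.3],"rot": [0,0,0]}
    - {"fingers": 40,"dp": [0,0,-0.6],"rot": [0,0,0]}
    - {"fingers": 40,"dp": [0,0,-0.6],"rot": [0,0,0]}
    - {"fingers": 40,"dp": [0,0,-0.6],"rot": [0,0,0]}
    - {"fingers": 40,"dp": [0,0,-0.6],"rot": [0,0,0]}
    - {"fingers": 40,"dp": [0,0,-0.6],"rot": [0,0,0]}
    - {"fingers": 40,"dp": [0,0,-0.6],"rot": [0,0,0]}
    - {"fingers": 40,"dp": [0,0,-0.6],"rot": [0,0,0]}
    - {"fingers": 40,"dp": [0,0,-0.6],"rot": [0,0,0]}

```text
clock: 4.05
ee_pos: [0.4702, -0.1838, 0.0272]
eef_rot: [-180.0, 0.0, 1.2]
wrist_force: [0.4, 1.0, -4.6]
grip_width: 0.569
grip_force: 103.8
```

```bash
cat > look.py <<'E'
from h import *
import sys
F=[];M=[]
for i in range(4):
    c=camera('wrist');o=get_obs();F.append(o['wrist_force']);M.append(o['moment'])
F=np.array(F);M=np.array(M);print('F',F.mean(0),F.std(0),'M',M.mean(0),M.std(0),o['ee_pos'],o['eef_rot'],o['grip_force'],o['grip_width'],o['clock'])
zt=o['ee_pos'][2]+.026;save(c,sys.argv[1]);P=world(c)
m=((c['range_z']>0)&(abs(P[...,2]-zt)<.015)&(c['pixels'].min(2)>90)).astype(np.uint8);m[:,:230]=0;m[:,420:]=0
k,l,st,ce=cv2.connectedComponentsWithStats(m);i=1+np.argmax(st[1:,4]);q=P[l==i]
A=np.c_[q[:,:2]-q[:,:2].mean(0),np.ones(len(q))];a=np.linalg.lstsq(A,q[:,2],rcond=None)[0]
print('slope dz/dx,dz/dy',a,cv2.minAreaRect((q[:,:2]*1000).astype(np.float32)),len(q))
E
python3 look.py w2
```

```text
F [-0.07029312  0.24213254 -4.44228601] [0.38565395 0.31301281 0.27491095] M [-0.0049353   0.06357627 -0.02906064] [0.02511278 0.03702979 0.02921529] [ 0.47022706 -0.18386369  0.02730194] [ 1.79997694e+02 -1.37223288e-03  1.19262885e+00] 103.75351309776306 0.564466017357955 4.25
slope dz/dx,dz/dy [-0.00319082 -0.00684877  0.05276854] ((482.10797119140625, -182.71478271484375), (107.89678955078125, 61.49374771118164), 1.263204574584961) 47469
```

```bash
cat > avg.py <<'E'
from h import *
import sys
n=int(sys.argv[1]);F=[];M=[]
for i in range(n):
    camera('wrist');o=get_obs();F.append(o['wrist_force']);M.append(o['moment'])
F=np.array(F);M=np.array(M);f=F.mean(0);m=M.mean(0)
print('F',f,'M',m,'se',M.std(0)/n**.5,'x,y mm',-m[1]/f[2]*1e3,m[0]/f[2]*1e3,o['ee_pos'],o['eef_rot'],o['clock'])
E
python3 avg.py 40
```

```text
F [ 0.02071669 -0.08181975 -4.70947502] M [-0.0066782   0.04626602  0.00036426] se [0.00620557 0.00427266 0.00448367] x,y mm 9.82402879751693 1.418034053584129 [ 0.4702193  -0.18386675  0.0273211 ] [ 1.79998877e+02 -2.46568296e-03  1.18965477e+00] 6.25
```

View pics/w2.png

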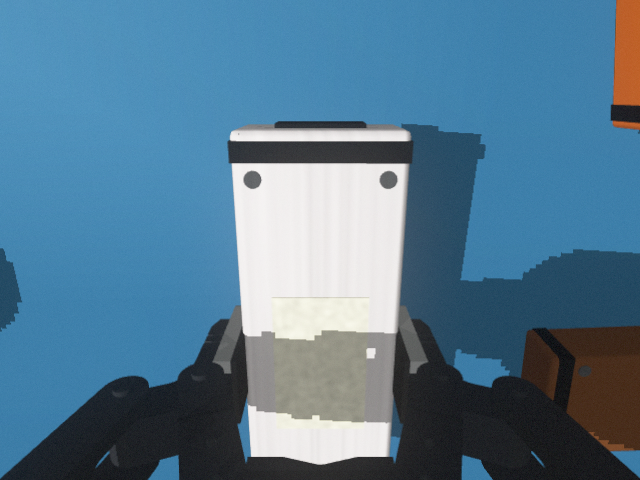

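The module hangs level in the grip: top face at about (320,290), no tilt. The moment puts the centre of mass about 10 mm towards the connector from the grip. I'm raising it and carrying it above the dome, with the module yawed to about 35° to keep joint 6 in range.

Call:
send_rows:
  commands:
    - {"fingers": 40,"dp": [0,0,-0.5],"rot": [0,0,0]}
    - {"fingers": 40,"dp": [0,0,-1.1],"rot": [0,0,0]}
    - {"fingers": 40,"dp": [0,-0.3,-1.6],"rot": [0,0,0]}
    - {"fingers": 40,"dp": [0.15,-0.8,-1.86],"rot": [0,0,-0.05]}
    - {"fingers": 40,"dp": [0.3,-1.5,-1.86],"rot": [0,0,-0.1]}
    - {"fingers": 40,"dp": [0.5,-2.2,-1.86],"rot": [0,0,-0.16]}
    - {"fingers": 40,"dp": [0.65,-2.9,-1.86],"rot": [0,0,-0.21]}
    - {"fingers": 40,"dp": [0.8,-3.6,-1.86],"rot": [0,0,-0.26]}
    - {"fingers": 40,"dp": [0.95,-4.3,-1.86],"rot": [0,0,-0.31]}
    - {"fingers": 40,"dp": [1.1,-5.0,-1.86],"rot": [0,0,-0.36]}
    - {"fingers": 40,"dp": [1.25,-5.7,-1.86],"rot": [0,0,-0.41]}
    - {"fingers": 40,"dp": [1.45,-6.4,-1.86],"rot": [0,0,-0.46]}
    - {"fingers": 40,"dp": [1.6,-7.1,-1.86],"rot": [0,0,-0.51]}
    - {"fingers": 40,"dp": [1.72,-7.6,-1.86],"rot": [0,0,-0.55]}
    - {"fingers": 40,"dp": [1.8,-8.0,-1.86],"rot": [0,0,-0.58]}
    - {"fingers": 40,"dp": [1.83,-8.13,-1.86],"rot": [0,0,-0.59]}
    - {"fingers": 40,"dp": [1.83,-8.13,-1.86],"rot": [0,0,-0.59]}
    - {"fingers": 40,"dp": [1.83,-8.13,-1.86],"rot": [0,0,-0.59]}
    - {"fingers": 40,"dp": [1.83,-8.13,-1.86],"rot": [0,0,-0.59]}

```text
clock: 8.15
ee_pos: [0.5532, 0.2235, 0.1204]
eef_rot: [180.0, 0.0, 34.9]
wrist_force: [0.4, 0.2, -3.9]
grip_width: 0.566
grip_force: 105.3
```

```bash
python3 avg.py 30
```

```text
F [ 0.03306852 -0.15990113 -4.76871846] M [-0.02088029  0.04471833 -0.00642043] se [0.00450911 0.00536949 0.00588597] x,y mm 9.377431580569382 4.378594977330134 [0.55323585 0.22446286 0.1203175 ] [ 1.79999238e+02 -4.50469037e-04  3.49964502e+01] 9.65
```

The second reading agrees, at 10.2 mm. Lowering.

Call:
send_rows:
  commands:
    - {"fingers": 40,"dp": [0,0,0.3],"rot": [0,0,0]}
    - {"fingers": 40,"dp": [0,0,0.6],"rot": [0,0,0]}
    - {"fingers": 40,"dp": [0,0,0.85],"rot": [0,0,0]}
    - {"fingers": 40,"dp": [0,0,0.96],"rot": [0,0,0]}
    - {"fingers": 40,"dp": [0,0,0.98],"rot": [0,0,0]}
    - {"fingers": 40,"dp": [0,0,1.0],"rot": [0,0,0]}
    - {"fingers": 40,"dp": [0,0,1.0],"rot": [0,0,0]}
    - {"fingers": 40,"dp": [0,0,1.0],"rot": [0,0,0]}

```text
clock: 10.45
ee_pos: [0.5536, 0.2246, 0.0708]
eef_rot: [180.0, -0.0, 35.0]
wrist_force: [-0.6, 0.1, -5.2]
grip_width: 0.564
grip_force: 105.4
```

Call:
send_rows:
  commands:
    - {"fingers": 40,"dp": [0,0,0.02],"rot": [0,0,0]}
    - {"fingers": 40,"dp": [0,0,0.04],"rot": [0,0,0]}
    - {"fingers": 40,"dp": [0,0,0.04],"rot": [0,0,0]}
    - {"fingers": 40,"dp": [0,0,0.04],"rot": [0,0,0]}

```text
clock: 10.85
ee_pos: [0.5532, 0.2244, 0.0683]
eef_rot: [-180.0, 0.0, 35.0]
wrist_force: [0.0, -0.1, -4.0]
grip_width: 0.565
grip_force: 105.4
```

```bash
python3 avg.py 4
```

```text
F [ 0.41128082 -0.28750892 -4.761492  ] M [-0.02879698  0.04976011 -0.0140531 ] se [0.01832543 0.01468982 0.01305699] x,y mm 10.450528210187148 6.0478899006198965 [0.55323396 0.22446772 0.06832041] [1.79999332e+02 1.34984390e-03 3.49956854e+01] 11.05
```

Call:
send_rows:
  commands:
    - {"fingers": 40,"dp": [0,0,0.02],"rot": [0,0,0]}
    - {"fingers": 40,"dp": [0,0,0.02],"rot": [0,0,0]}
    - {"fingers": 40,"dp": [0,0,0.02],"rot": [0,0,0]}

```text
clock: 11.35
ee_pos: [0.5534, 0.2245, 0.0678]
eef_rot: [180.0, -0.0, 35.0]
wrist_force: [-2.0, -2.2, 6.1]
grip_width: 0.564
grip_force: 106.7
```

Call:
send_rows:
  commands:
    - {"fingers": 40,"dp": [0,0,0.01],"rot": [0,0,0]}
    - {"fingers": 40,"dp": [0,0,0.01],"rot": [0,0,0]}

```text
clock: 11.55
ee_pos: [0.5534, 0.2245, 0.0677]
eef_rot: [180.0, -0.0, 35.0]
wrist_force: [-5.8, -3.5, 12.9]
grip_width: 0.566
grip_force: 107.8
```

Call:
send_rows:
  commands:
    - {"fingers": 40,"dp": [0,0,0.01],"rot": [0,0,0]}
    - {"fingers": 40,"dp": [0,0,0.01],"rot": [0,0,0]}

```text
clock: 11.75
ee_pos: [0.5534, 0.2245, 0.0676]
eef_rot: [180.0, -0.1, 35.0]
wrist_force: [-9.0, -3.9, 20.0]
grip_width: 0.56
grip_force: 108.7
```

In contact. I'll ease off to about zero load, lower the squeeze and look before releasing.

Call:
send_rows:
  commands:
    - {"fingers": 40,"dp": [0,0,-0.02],"rot": [0,0,0]}
    - {"fingers": 40,"dp": [0,0,-0.02],"rot": [0,0,0]}
    - {"fingers": 40,"dp": [0,0,-0.02],"rot": [0,0,0]}
    - {"fingers": 40,"dp": [0,0,-0.02],"rot": [0,0,0]}
  squeeze: 20

```text
clock: 12.15
ee_pos: [0.5534, 0.2245, 0.0678]
eef_rot: [180.0, -0.0, 35.0]
wrist_force: [-3.8, -2.2, 9.7]
grip_width: 0.561
grip_force: 106.6
```

```bash
python3 avg.py 6
```

```text
F [-4.54761629 -1.51082923  8.60693407] M [-0.36258024  0.82341294  0.0159473 ] se [0.01342793 0.01075501 0.01114373] x,y mm -95.66855418158134 -42.1265266134842 [0.55340818 0.22450382 0.06776443] [ 1.79992785e+02 -3.20174362e-02  3.49922310e+01] 12.45
```

Call:
send_rows:
  commands:
    - {"fingers": 40,"dp": [0,0,-0.012],"rot": [0,0,0]}
    - {"fingers": 40,"dp": [0,0,-0.012],"rot": [0,0,0]}
    - {"fingers": 40,"dp": [0,0,-0.012],"rot": [0,0,0]}
  squeeze: 20

```text
clock: 12.75
ee_pos: [0.5533, 0.2245, 0.0679]
eef_rot: [180.0, -0.0, 35.0]
wrist_force: [-0.9, -0.9, 1.4]
grip_width: 0.566
grip_force: 105.8
```

```bash
python3 avg.py 4
```

```text
F [-0.18271944 -0.26486538  0.67514008] M [-0.03883278  0.04460199 -0.02547307] se [0.01475878 0.02594097 0.0209426 ] x,y mm -66.0633183773501 -57.5181066895768 [0.5533053  0.22449035 0.06787771] [ 1.79998812e+02 -5.37129259e-03  3.49952415e+01] 12.95
```

Call:
send_rows:
  commands:
    - {"fingers": 49,"dp": [0,0,0],"rot": [0,0,0]}
    - {"fingers": 50,"dp": [0,0,0],"rot": [0,0,0]}
    - {"fingers": 51,"dp": [0,0,0],"rot": [0,0,0]}
    - {"fingers": 52,"dp": [0,0,0],"rot": [0,0,0]}
    - {"fingers": 53,"dp": [0,0,0],"rot": [0,0,0]}
    - {"fingers": 54,"dp": [0,0,0],"rot": [0,0,0]}
    - {"fingers": 55,"dp": [0,0,0],"rot": [0,0,0]}

```text
clock: 13.65
ee_pos: [0.5532, 0.2245, 0.0679]
eef_rot: [180.0, -0.0, 35.0]
wrist_force: [0.1, -0.3, 0.8]
grip_width: 0.642
grip_force: 0.0
```

```bash
cat > tilt.py <<'E'
from h import *
import sys
for n in ('wrist','side'):
    c=camera(n);P=world(c);im=c['pixels'].astype(int);save(c,sys.argv[1]+n)
    d=np.linalg.norm(P[...,:2]-[.561,.23],axis=-1)
    m=((c['range_z']>0)&(d<.09)&(P[...,2]>.078)&(P[...,2]<.12)&(im.min(2)>60)).astype(np.uint8)
    m=cv2.erode(m,np.ones((3,3)));k,l,st,ce=cv2.connectedComponentsWithStats(m);i=1+np.argmax(st[1:,4]);q=P[l==i]
    for _ in range(4):
        A=np.c_[q[:,:2]-[.561,.23],np.ones(len(q))];a=np.linalg.lstsq(A,q[:,2],rcond=None)[0];q=q[abs(A@a-q[:,2])<.004]
    u=np.array([np.cos(np.radians(35)),np.sin(np.radians(35))]);v=np.array([-u[1],u[0]])
    print(n,len(q),'tilt long',a[:2]@u,'lat',a[:2]@v,'z',a[2],cv2.minAreaRect((q[:,:2]*1000).astype(np.float32)))
o=get_obs();print(o['wrist_force'],o['moment'],o['grip_force'],o['grip_width'],o['clock'])
E
python3 tilt.py a
```

```text
wrist 44229 tilt long -0.006378450242498944 lat -0.016606950397933834 z 0.09339597877605967 ((562.9644775390625, 231.86717224121094), (107.51502227783203, 49.6532096862793), 35.21146011352539)
side 640 tilt long -0.01178335430395713 lat -0.042535494613746117 z 0.09482386523619091 ((572.6596069335938, 247.60452270507812), (68.52421569824219, 57.11134719848633), 33.67292404174805)
[ 0.127627   -0.57076842  0.07629976] [-0.02935351  0.04025745  0.03460137] 0.0 0.6462071103194673 13.75
```

Released and nearly level (under 0.02 rad). Opening wider and retreating straight up, slowly.

Call:
send_rows:
  commands:
    - {"fingers": 65,"dp": [0,0,0],"rot": [0,0,0]}
    - {"fingers": 75,"dp": [0,0,0],"rot": [0,0,0]}
    - {"fingers": 80,"dp": [0,0,0],"rot": [0,0,0]}
    - {"fingers": 80,"dp": [0,0,0],"rot": [0,0,0]}
    - {"fingers": 80,"dp": [0,0,-0.2],"rot": [0,0,0]}
    - {"fingers": 80,"dp": [0,0,-0.6],"rot": [0,0,0]}
    - {"fingers": 80,"dp": [0,0,-1.2],"rot": [0,0,0]}
    - {"fingers": 80,"dp": [0,0,-1.8],"rot": [0,0,0]}
    - {"fingers": 80,"dp": [0,0,-2.4],"rot": [0,0,0]}
    - {"fingers": 80,"dp": [0,0,-2.4],"rot": [0,0,0]}
    - {"fingers": 80,"dp": [0,0,-2.4],"rot": [0,0,0]}
    - {"fingers": 80,"dp": [0,0,-2.4],"rot": [0,0,0]}
    - {"fingers": 80,"dp": [0,0,-2.4],"rot": [0,0,0]}

```text
clock: 15.05
ee_pos: [0.5527, 0.2243, 0.187]
eef_rot: [-180.0, 0.1, 35.0]
wrist_force: [0.4, 0.3, -0.9]
grip_width: 0.94
grip_force: 0.0
```

```bash
python3 tilt.py b; python3 tilt.py c; python3 tilt.py d
```

```text
wrist 16500 tilt long -0.0045689942806511905 lat -0.015998024423313734 z 0.09333301212088903 ((552.33740234375, 224.96353149414062), (132.1629180908203, 48.65070724487305), 35.02699661254883)
side 1260 tilt long -0.0055963946138748374 lat -0.046421307877330155 z 0.0947466649859918 ((549.0907592773438, 226.47972106933594), (130.21514892578125, 49.42173767089844), 33.67332458496094)
[-0.10384376 -0.21495342  0.83107286] [ 0.0164877  -0.01788404  0.02687008] 0.0 0.9401891328576472 15.15
wrist 16587 tilt long -0.004482782818393388 lat -0.016396534175836343 z 0.09334120409054736 ((552.2723388671875, 224.8578338623047), (132.79452514648438, 48.727561950683594), 35.0541877746582)
side 1256 tilt long -0.003900084079259216 lat -0.039901959456712606 z 0.09475978784392197 ((549.187744140625, 226.50027465820312), (131.1424102783203, 49.437286376953125), 34.42308807373047)
[0.55002089 0.05253287 0.07161944] [-0.01906528 -0.00471672  0.02189728] 0.0 0.9382235494114161 15.25
wrist 16681 tilt long -0.004532502864304862 lat -0.016202272992580244 z 0.09333794075293826 ((552.2147216796875, 224.79737854003906), (132.22035217285156, 48.76331329345703), 35.02627944946289)
side 1255 tilt long -0.005298592361291856 lat -0.042500907367130185 z 0.09467223416195894 ((549.0560302734375, 227.56781005859375), (130.050048828125, 50.238319396972656), 33.82033157348633)
[0.46064839 0.07572289 0.90509982] [ 0.01805567  0.06076086 -0.01631625] 0.0 0.9386255589438312 15.35
```

View pics/dside.png

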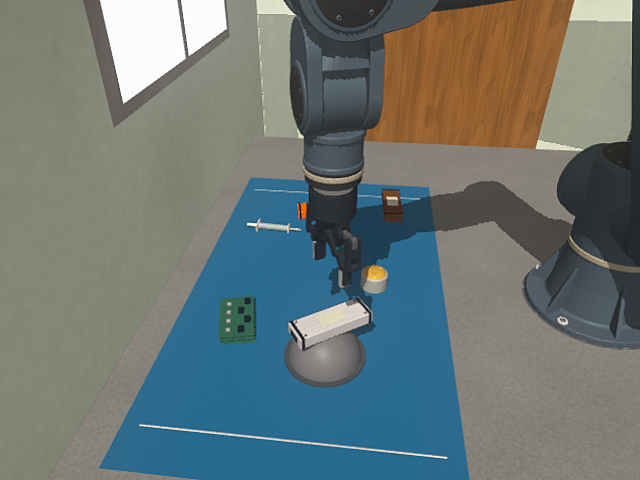

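The module lies level and still on the dome at (330,322), with the gripper clear above. Tin, boards and syringe look to be in their original places. Handing in.

```bash
python3 -c "
from h import *
print(finish_job())"
```

```text
the job is handed in; nothing more can be done
None
```

The job is handed in, though no verdict came back: the module is balanced on the dome, released and still, tilted about 0.02 rad (up to 0.05 in the coarser side view, limit 0.09), with its centre of mass about 10 mm from its centre towards the connector end.

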